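# Take the fryer basket off its drain hook, stand it in the vat and shut the lid

## Task

The fryer basket is hanging on the drain hook inside the fryer. Lift it off the hook, set it down (do not drop it) so that it stands flat on the bottom of the vat and let go of it, then swing the lid fully shut over it. Leave the salt box, the spice jar and the tin beside the fryer where they are.

Things in the scene. Friction and masses are not known exactly. Their poses are not given: they have to be found in the camera images.
- fryer: Deep fryer, a brushed-metal box with a black rim, fixed, 260 mm (its x) by 176 mm (y), rim at z = 178 mm. Origin: centre of its underside; +x to its rear (away from the dial), +y to its left (lid hinge), z up. The vat inside, open above, has x from -108 to +108 mm, y from -70 to +70 mm and a flat floor at z = 24 mm.
- hook_tip (a point): Top middle of the drain hook's upturned tip, in the fryer's frame x = 90.5, y = 0, z = 174 mm. The hook is a steel strip 40 mm wide on the middle of the rear vat wall, open upward: slot from x = 92 to 105 mm, trough bottom at z = 142 mm, tip plate 3 mm thick. Below it a rest foot stands out from the rear wall to x = 73 mm, z from 84 to 98 mm; the hung basket leans on it.
- vat_floor (a point): Point on the vat floor under the best place for the basket's centre: x = -24, y = 0, z = 24 mm in the fryer's frame.
- basket: Steel wire basket, loose, 0.25 to 0.45 kg, 120 mm (x) by 118 mm (y), walls 66 mm high; axes as the fryer's, origin at the centre of its underside. A wire bail stands rigidly over its middle with a black grip on top; a staple behind its rear wall hangs in the drain hook. Hung, it is level, its origin at x = 12.5, y about 0, z about 80 mm in the fryer's frame.
- basket_grip (a point): Centre of the basket's black grip, 136 mm above the basket's underside: 16 mm thick (x), 74 mm long (y), 20 mm high. It can be held from above with the fingers closing along the fryer's x.
- basket_bar (a point): Middle of the staple's bar: 5 mm thick, 68 mm long (y), at x = +82, z = 63.5 mm in the basket's frame, 22 mm behind the basket's rear wall. Hung, it lies in the hook's trough. The basket must rise 35 mm or more before the bar passes over the tip, then go 20 mm or more toward the fryer's front (-x) before it can be lowered past hook and foot.
- lid (a joint): Angle of the fryer's lid in rad: 0 shut, 1.57 upright, 1.95 fully open (stop). Hinge line along the fryer's x at y = +88, z = 182 mm. It starts open, leaning out to the fryer's left. The hinge is stiff: the lid stays where it is left; about 4 N at 150 mm from the hinge moves it. Push on its outer (left) face, over and down. It cannot shut while the basket hangs on the hook.
- lid_edge (a point): Middle of the lid's free edge on its outer face, 174 mm from the hinge line. The lid is a plate 260 mm (x) by 174 mm; shut, its outer face is 7 mm above the hinge line, its raised middle 12 mm. A black lip handle 80 mm wide sticks out 17 mm beyond this edge.
- salt_box: White salt box, loose, 43 by 43 by 74 mm, standing at the fryer's right. Origin: centre of its underside.
- spice_jar: Spice jar with green cap, loose, 41 mm across, 108 mm tall, standing at the fryer's right. Origin: centre of its underside.
- tin: Food tin, loose, 75 mm across, 58 mm high, standing at the fryer's right. Origin: centre of its underside.

How it is judged (in metres and radians):
On the way, in this order (a step that is already met when the one before it is completed fails the run):
1. the basket is lifted until its bar is above the hook's tip, with the lid open (z of basket_bar in the frame of fryer above 0.176 m and value of joint lid above 1.2 rad), for 0.1 s.
2. the basket stands flat on the vat floor, let go, with the lid still open (z of basket in the frame of fryer below 0.029 m and horizontal distance between basket and fryer below 0.06 m and angle between basket's own z axis and vertical below 0.08 rad and contact force between the fingers and basket below 0.1 N and value of joint lid above 1 rad), for 0.2 s.
At the end, for the whole second after the job is handed in: The basket stands on the vat floor (underside within 5 mm of it, tilted less than 0.08 rad, centre within 60 mm of the fryer's) and is at rest, the lid is shut to less than 0.04 rad (about 7 mm at its edge), and salt box, spice jar and tin stand upright within 20 mm of where they were (z of basket in the frame of fryer between 0.015 and 0.029 m and horizontal distance between basket and fryer below 0.06 m and angle between basket's own z axis and vertical below 0.08 rad and linear speed of basket below 0.03 m/s and value of joint lid below 0.04 rad and distance of each of salt_box, spice_jar, tin from where it was at the start of the episode below 0.02 m and angle between each of salt_box, spice_jar, tin's own z axis and vertical below 0.2 rad); the robot touches nothing.
It fails at once if the basket is dropped or flung (faster than 0.75 m/s) (linear speed of basket above 0.75 m/s).
It fails at once if the salt box, spice jar or tin is moved more than 20 mm (distance of any of salt_box, spice_jar, tin from where it was at the start of the episode above 0.02 m).
It also fails if it takes over 64 s, if anything falls off the work surface, if the arm or the gripper's body presses on something with over 40 N, if the wrist force passes 120 N, or if a joint passes its speed limit or range.

## Robot

A 6-joint arm with a two-finger parallel gripper is mounted at the origin on a cart in front of the work surface, level with it; the furniture and walls round the work are solid. World frame = base frame: x ahead of the robot, y to its left, z up, the work surface at z = 0. Lengths are in mm, angles in rad, forces in N, time in s.
With the tool pointing down it reaches from about 350 to 775 mm from the base axis. Payload 7.3 kg.
Tool frame: the origin (TCP) lies on the mounting face of the last link; the fingertips stand 178 mm ahead of it and the grasp point (between the pads) lies 159 mm ahead of it; z points along the fingers, y is the line along which they close (so a half turn about z gives the same grasp; the last joint's range is limited). The gripper opens to 92 mm and grips with 3 to 60 N. Pads are 19 mm wide; open, the fingers measure 130 mm over their backs; the gripper's body (75 mm by 190 mm) begins 47 mm behind the grasp point.
Start: joints at [1, 0.342, 1.524, -0, 1.275, -0.146], TCP at [216.352, 478.351, 404.741] pointing down, gripper open.
Joint ranges: [-2.53, 2.53], [-0.77, 2.02], [0.04, 2.7], [-1, 4.14], [0.28, 2.66], [-3.11, 3.11]. Speed limits (rad/s): [2.57, 2.57, 3.14, 3.14, 3.14, 3.14].

## Interface

Orientations are given as [roll, pitch, yaw] about the fixed x, y, z axes, in that order (R = Rz(yaw) Ry(pitch) Rx(roll)).
In Python, from plant import bot gives the robot as it stands.
- The arm moves only by the tool shift_gripper, called as a command line: name --argument value ..., lists and objects as JSON in quotes. Schema: {"type":"object","properties":{"moves":{"type":"array","items":{"type":"array","prefixItems":[{"type":"number"},{"type":"array","items":{"type":"number"},"minItems":3,"maxItems":3},{"type":"number"}],"minItems":3,"maxItems":3},"minItems":1,"maxItems":5},"only":{"type":"string"},"quiet":{"type":"boolean"},"lines":{"type":"string"}},"required":["moves"],"additionalProperties":false}. moves is a list of rows, 1 to 5 of them, each written [opening, [dx, dy, dz], turn]: the finger opening in mm, then dx, dy, dz in mm, then a turn about the tool's z in rad; each row is the pose to reach, as a shift and turn from the pose commanded when the call began, along the tool's axes at that moment; what a row does not reach only later rows make up. A row lasts 1/8 s, in which the tool goes at most 62.5 mm and 0.188 rad, less where a joint would pass 70% of its speed; a pose out of reach is approached as far as the arm can. The fingers move at their own pace and stop on an object; the grip force is fixed at half the most. Time passes only in rows, so rows that do not move let the fingers close. The tool returns the time, the measured TCP pose, the force, the opening and the grip force at its end. only (a regular expression) keeps the lines of the reply that match it, lines (a string "A,B") keeps lines A to B, and quiet returns only ok. Input that does not fit is refused with a message, and nothing moves.
- bot.get_obs(): the state, without advancing time (a new reading comes with each control period).
- bot.capture(name): name is "scene" or "top"; returns a dict with "color" (420x560x3 uint8, red, green, blue), "K" (3x3 intrinsics, pixels), "R" (3x3) and "t" (3): a world point X has camera coordinates R X + t. Camera axes: x right, y down, z forward; pixel columns grow to the right and rows downward; lengths in mm; the calibration is good to about 2 mm. A picture is of the moment at which its call begins. There is no depth.
- bot.close_job(): hands the job in; it is judged then, once.
The state is a dict: "time": time; "joint_positions": joint angles; "dq": joint speeds; "tau": joint torques, N m; "tool_pos": TCP position; "tcp_rot": TCP orientation; "contact_force": force on the tool from outside, world axes, zero at the start; "moment": the same for the moment, N m; "grip_width": finger opening in mm; "finger_force": force on a finger pad.
Only numpy, scipy, OpenCV 4.12 (cv2) and the standard library are available. Lean on these libraries where they do the work, as an engineer would, in place of code of your own. Each camera call takes 0.05 s, during which the arm holds its last target. There are 200 camera calls.

## Working session

There is one attempt and no reset: what is moved stays moved. The work goes in short steps, Python scripts to look and compute and a tool call to move; the robot and the scene stay as the last step left them, time stands still between calls to the robot, and variables do not carry over. Pictures are saved under pics/ and viewed, at most 10 in all, crops included, and the job is handed in when it is done.

```bash
mkdir -p pics; ls; python3 - <<'E'
from plant import bot
import cv2,numpy as np
o=bot.get_obs();print({k:np.round(v,3) for k,v in o.items()})
for n in("scene","top"):
    c=bot.capture(n);cv2.imwrite(f"pics/{n}0.png",c["color"][...,::-1]);print(n,c["K"].tolist(),np.round(c["R"],4).tolist(),c["t"])
E
```

```text
pics
plant.py
{'time': np.float64(0.0), 'joint_positions': array([ 1.   ,  0.343,  1.525, -0.   ,  1.275, -0.146]), 'dq': array([-0.001,  0.001,  0.   , -0.   ,  0.001, -0.   ]), 'tau': array([ -0.   , -43.122, -24.422,   0.072,   0.056,  -0.   ]), 'tool_pos': array([216.282, 478.239, 404.072]), 'tcp_rot': array([-3.14 , -0.   ,  2.717]), 'contact_force': array([-0.008, -0.712, -0.511]), 'moment': array([-0.015, -0.04 , -0.06 ]), 'finger_force': np.float64(0.0), 'grip_width': np.float64(91.648)}
scene [[473.56894298441676, 0.0, 264.6147241290116], [0.0, 473.56894298441676, 209.66661761110225], [0.0, 0.0, 1.0]] [[0.8581, -0.5135, 0.0006], [-0.3213, -0.5377, -0.7795], [0.4006, 0.6687, -0.6264]] [-551.50379618  263.21722432 1010.33843864]
top [[421.73597200925695, 0.0, 282.44122202338826], [0.0, 421.73597200925695, 210.9290178564561], [0.0, 0.0, 1.0]] [[-0.0179, -0.9996, 0.0208], [-0.996, 0.0159, -0.0884], [0.0881, -0.0223, -0.9959]] [ -93.45810109  603.57266373 1152.33252145]
```

View pics/scene0.png

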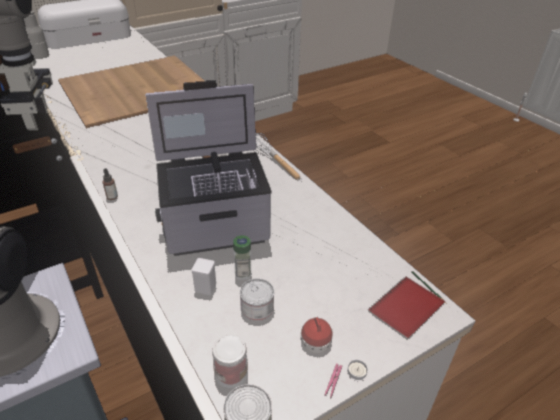

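View pics/top0.png

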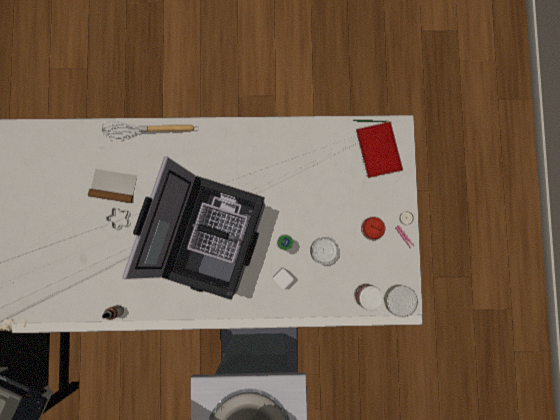

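The scene view shows the fryer with its lid open. In the top view the fryer is at about (215,237), the lid is on its left, and the jar, box and tin are at (286,243), (285,279) and (324,251). I need enlarged crops to measure.

```bash
python3 - <<'E'
import cv2
a=cv2.imread("pics/top0.png")[150:300,115:315];cv2.imwrite("pics/topc.png",cv2.resize(a,None,fx=4,fy=4,interpolation=cv2.INTER_CUBIC))
a=cv2.imread("pics/scene0.png")[80:255,135:290];cv2.imwrite("pics/scenec.png",cv2.resize(a,None,fx=3.4,fy=3.4,interpolation=cv2.INTER_CUBIC))
E
```

```text
(no output)
```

View pics/topc.png

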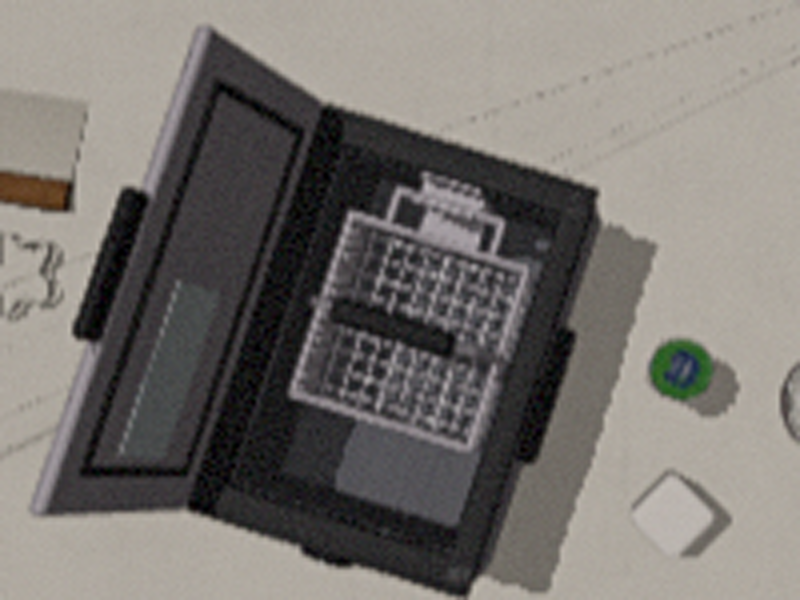

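View pics/scenec.png

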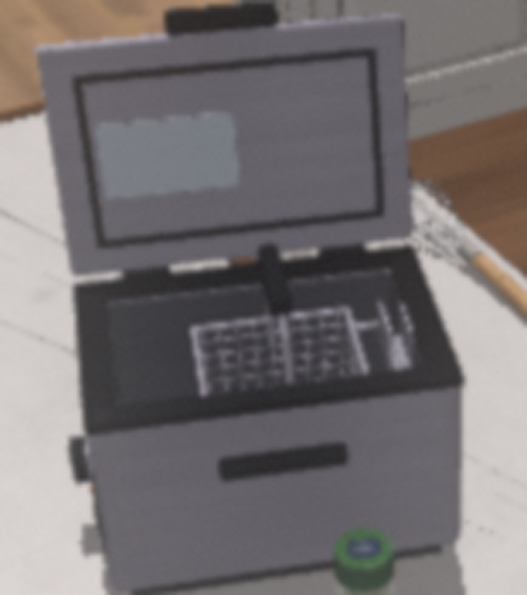

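```bash
cat > h.py <<'E'
from plant import bot
import cv2,numpy as np
from scipy.optimize import least_squares
from scipy.spatial.transform import Rotation as Ro
cams={n:bot.capture(n) for n in("scene","top")}
P={n:c["K"]@np.c_[c["R"],c["t"]] for n,c in cams.items()}
def proj(n,X):
    q=P[n]@np.append(X,1);return q[:2]/q[2]
def tri(ps,pt):
    X=cv2.triangulatePoints(P["scene"],P["top"],np.array(ps,float).reshape(2,1),np.array(pt,float).reshape(2,1))[:,0];return X[:3]/X[3]
def sc(u,v):return np.array([135+u/3.4,80+v/3.4])
def tc(u,v):return np.array([115+u/4,150+v/4])
def F(p,X):
    c,s=np.cos(p[2]),np.sin(p[2]);return np.array([p[0]+c*X[0]-s*X[1],p[1]+s*X[0]+c*X[1],X[2]])
E
python3 - <<'E'
from h import *
C=[("top",tc(597,190),(130,-88)),("top",tc(466,595),(-130,-88)),("top",tc(190,508),(-130,88)),("top",tc(330,105),(130,88)),
("scene",sc(90,432),(-130,-88)),("scene",sc(462,383),(130,-88)),("scene",sc(412,250),(130,88)),("scene",sc(78,285),(-130,88))]
f=lambda p:np.concatenate([proj(n,F(p,(*X,178)))-u for n,u,X in C])
r=least_squares(f,[450,150,0],loss="soft_l1");p=r.x;print(p);print(np.round(f(p).reshape(-1,2),1).tolist())
f2=lambda p:np.concatenate([proj(n,F(p,(*X,p[3])))-u for n,u,X in C])
print("free z",least_squares(f2,[*p,178],loss="soft_l1").x)
g=tri(sc(275,278),tc(392,327));print("grip",g,"exp",F(p,(12.5,0,216)))
print("grip ends",tri(sc(268,250),tc(332,308)),tri(sc(281,305),tc(453,345)))
for th in(1.57,1.95,1.75):
  e=[F(p,(x,88+174*np.cos(th),182+174*np.sin(th)))for x in(130,-130)]
  print(th,[np.round(proj(n,q)) for n in P for q in e])
print("lid corners",tri(sc(402,14),tc(205,28)),tri(sc(40,47),tc(40,512)))
q=least_squares(lambda v:np.concatenate([proj("top",F(p,(12.5+v[0],v[1],226)))-tc(392,327)]),[0,0]);print("grip offset if z=226top",q.x)
E
```

```text
[ 5.29148786e+02  6.42058048e+01 -3.28524723e-01]
[[1.9, -0.6], [1.0, 0.9], [0.0, 0.0], [0.2, -1.4], [-3.1, -1.5], [0.2, -1.4], [0.2, -1.4], [-2.2, -0.3]]
free z [ 5.30285137e+02  6.67150936e+01 -3.27828973e-01  1.71818156e+02]
grip [541.43977312  61.90122793 218.55325959] exp [540.98027856  60.17271726 216.        ]
grip ends [553.02678089  96.52630996 219.30004347] [529.52373539  26.77017192 220.21381463]
1.57 [array([256.,  88.]), array([145.,  98.]), array([182., 160.]), array([139., 283.])]
1.95 [array([261., 105.]), array([146., 116.]), array([213., 170.]), array([171., 293.])]
1.75 [array([258.,  95.]), array([145., 105.]), array([197., 165.]), array([154., 288.])]
lid corners [689.6757569  137.14263395 352.28249826] [447.13455431 216.931794   353.19248353]
grip offset if z=226top [-2.71834808  0.9193009 ]
```

```bash
cat > d.py <<'E'
import sys
from plant import bot
import numpy as np
from scipy.spatial.transform import Rotation as Ro
x=[float(v) for v in sys.argv[1:5]]
o=bot.get_obs();R=Ro.from_euler("xyz",o["tcp_rot"]).as_matrix()
d=R.T@(np.array(x[:3])-o["tool_pos"]);t=-((x[3]-o["tcp_rot"][2]+np.pi)%(2*np.pi)-np.pi)
print("delta",d.round(1),"turn",round(t,3),"len",np.linalg.norm(d).round(1))
E
python3 d.py 370 30 445 1.241
```

shift_gripper --moves '[[92,[-40,-43,-10],0.18],[92,[-80,-85,-20],0.36],[92,[-120,-128,-30],0.54],[92,[-160,-170,-40],0.72],[92,[-200,-213,-40],0.9]]'

```text
time: 0.82
tool_pos: [311.0, 200.2, 445.5]
tcp_rot: [3.139, -0.0, 1.811]
contact_force: [1.2, -0.4, -0.1]
grip_width: 92.1
finger_force: 0.0
```

```bash
python3 d.py 370 30 445 1.241
```

```text
delta [-179.4   16.7    0.5] turn 0.57 len 180.1
```

shift_gripper --moves '[[92,[-50,5,0],0.15],[92,[-100,10,0],0.3],[92,[-150,15,0],0.45],[92,[-179,17,0],0.57],[92,[-179,17,0],0.57]]'

```text
time: 1.45
tool_pos: [371.2, 31.0, 444.6]
tcp_rot: [-3.141, 0.0, 1.243]
contact_force: [-0.3, -0.1, -0.3]
grip_width: 91.9
finger_force: 0.0
```

```bash
python3 d.py 541 61 445 1.244
```

```text
delta [ 83.  151.1  -0.5] turn -0.001 len 172.4
```

shift_gripper --moves '[[92,[27,50,0],0],[92,[54,100,0],0],[92,[83,151,0],0],[92,[83,151,0],0],[92,[83,151,35],0]]'

```text
time: 2.08
tool_pos: [540.5, 64.3, 410.9]
tcp_rot: [3.138, -0.002, 1.25]
contact_force: [0.6, -1.9, 0.0]
grip_width: 91.8
finger_force: 0.0
```

shift_gripper --moves '[[92,[0,0,34],0],[92,[0,0,34],0]]'

```text
time: 2.33
tool_pos: [538.9, 63.9, 374.0]
tcp_rot: [-3.136, 0.001, 1.249]
contact_force: [-0.3, -0.6, 0.3]
grip_width: 92.0
finger_force: 0.0
```

```bash
python3 d.py 541 61 375 1.244; python3 - <<'E'
from h import *
a=cams["scene"]["color"][60:235,130:285,::-1];b=cams["top"]["color"][170:270,150:280,::-1]
a=cv2.resize(a,None,fx=2.4,fy=2.4,interpolation=2);b=cv2.resize(b,(546,420),interpolation=2);b=b[:,:420]
cv2.imwrite("pics/c1.png",np.hstack([a,b]))if a.shape[0]==420 else print(a.shape)
E
```

```text
delta [-2.   2.9 -1.1] turn 0.005 len 3.7
```

View pics/c1.png

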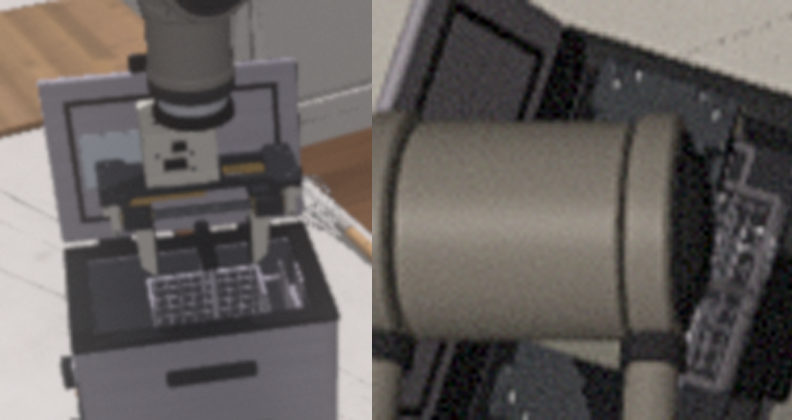

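The fingers (at columns 147 and 260) straddle the grip (column 205), centred and at the right height. I'll close on it now.

shift_gripper --moves '[[92,[-2,3,0],0],[40,[-2,3,0],0],[10,[-2,3,0],0],[10,[-2,3,0],0],[10,[-2,3,0],0]]'

```text
time: 3.05
tool_pos: [542.6, 60.2, 375.7]
tcp_rot: [-3.142, -0.0, 1.247]
contact_force: [0.6, 0.2, -0.1]
grip_width: 56.2
finger_force: 0.0
```

shift_gripper --moves '[[10,[0,0,0],0],[10,[0,0,0],0],[10,[0,0,0],0]]'

```text
time: 3.42
tool_pos: [542.7, 60.2, 375.7]
tcp_rot: [-3.142, -0.0, 1.247]
contact_force: [0.0, 0.0, -0.5]
grip_width: 26.2
finger_force: 0.0
```

shift_gripper --moves '[[10,[0,0,0],0],[10,[0,0,0],0],[10,[0,0,0],0],[10,[0,0,0],0]]'

```text
time: 3.92
tool_pos: [541.3, 60.7, 376.0]
tcp_rot: [-3.137, 0.0, 1.247]
contact_force: [-8.9, 2.9, 7.1]
grip_width: 15.9
finger_force: 30.0
```

shift_gripper --moves '[[10,[0,0,-5],0],[10,[0,0,-15],0],[10,[0,0,-27],0],[10,[0,0,-39],0],[10,[0,0,-51],0]]'

```text
time: 4.55
tool_pos: [542.9, 60.0, 428.1]
tcp_rot: [3.14, -0.001, 1.247]
contact_force: [-1.2, 0.2, -2.5]
grip_width: 16.0
finger_force: 30.0
```

shift_gripper --moves '[[10,[0,0,0],0],[10,[0,0,0],0]]'

```text
time: 4.8
tool_pos: [542.6, 60.1, 426.5]
tcp_rot: [-3.141, 0.0, 1.247]
contact_force: [-0.5, -0.7, -3.0]
grip_width: 15.6
finger_force: 30.0
```

```bash
python3 d.py 510 70 426 1.244
```

```text
delta [ -1.  -34.    0.5] turn 0.003 len 34.0
```

shift_gripper --moves '[[10,[0,-12,0],0],[10,[0,-24,0],0],[10,[0,-36,0],0],[10,[0,-36,0],0]]'

```text
time: 5.3
tool_pos: [507.5, 72.0, 427.0]
tcp_rot: [3.141, -0.0, 1.247]
contact_force: [0.0, 0.1, -3.6]
grip_width: 15.6
finger_force: 30.0
```

shift_gripper --moves '[[10,[0,0,20],0],[10,[0,0,40],0],[10,[0,0,60],0],[10,[0,0,80],0],[10,[0,0,92],0]]'

```text
time: 5.92
tool_pos: [508.6, 71.6, 333.9]
tcp_rot: [-3.141, 0.0, 1.247]
contact_force: [-0.3, 0.6, -3.7]
grip_width: 16.0
finger_force: 30.0
```

shift_gripper --moves '[[10,[0,0,4],0],[10,[0,0,6],0],[10,[0,0,6],0]]'

```text
time: 6.3
tool_pos: [508.7, 71.6, 329.2]
tcp_rot: [3.141, -0.0, 1.247]
contact_force: [-0.5, 0.3, -3.5]
grip_width: 16.2
finger_force: 30.0
```

shift_gripper --moves '[[10,[0,0,3],0],[10,[0,0,6],0],[10,[0,0,6],0]]'

```text
time: 6.68
tool_pos: [508.4, 71.6, 322.5]
tcp_rot: [-3.141, 0.0, 1.247]
contact_force: [0.3, -0.4, -2.6]
grip_width: 15.7
finger_force: 30.0
```

shift_gripper --moves '[[10,[0,0,1.5],0],[10,[0,0,1.5],0]]'

```text
time: 6.92
tool_pos: [508.5, 71.6, 321.1]
tcp_rot: [-3.141, -0.0, 1.247]
contact_force: [0.1, 0.9, -2.6]
grip_width: 15.6
finger_force: 30.0
```

shift_gripper --moves '[[10,[0,0,1],0],[10,[0,0,1],0]]'

```text
time: 7.18
tool_pos: [508.5, 71.6, 320.2]
tcp_rot: [-3.142, -0.0, 1.247]
contact_force: [0.4, 0.0, -2.7]
grip_width: 15.9
finger_force: 30.0
```

shift_gripper --moves '[[10,[0,0,1],0],[10,[0,0,1],0]]'

```text
time: 7.42
tool_pos: [508.6, 71.6, 319.2]
tcp_rot: [3.141, -0.0, 1.247]
contact_force: [-0.2, 0.2, -3.1]
grip_width: 15.6
finger_force: 30.0
```

shift_gripper --moves '[[10,[0,0,1],0],[10,[0,0,1],0]]'

```text
time: 7.68
tool_pos: [508.6, 71.6, 319.1]
tcp_rot: [3.14, -0.0, 1.247]
contact_force: [-1.5, -0.2, 5.5]
grip_width: 16.1
finger_force: 30.0
```

shift_gripper --moves '[[10,[0,0,1],0],[10,[0,0,1],0]]'

```text
time: 7.92
tool_pos: [508.5, 71.6, 319.1]
tcp_rot: [3.14, -0.0, 1.247]
contact_force: [-4.7, -1.6, 13.7]
grip_width: 16.2
finger_force: 30.0
```

Floor contact came at the expected height, so I'll release.

shift_gripper --moves '[[50,[0,0,-1.5],0],[50,[0,0,-1.5],0],[60,[0,0,-1.5],0],[60,[0,0,-1.5],0],[60,[0,0,-1.5],0]]'

```text
time: 8.55
tool_pos: [508.6, 71.6, 318.6]
tcp_rot: [-3.141, -0.0, 1.247]
contact_force: [0.1, -0.5, -0.2]
grip_width: 58.6
finger_force: 0.0
```

shift_gripper --moves '[[60,[0,0,-20],0],[60,[0,0,-50],0],[60,[0,0,-80],0],[60,[0,0,-110],0],[60,[0,0,-110],0]]'

```text
time: 9.18
tool_pos: [508.8, 71.6, 430.9]
tcp_rot: [3.137, -0.002, 1.247]
contact_force: [0.3, 1.5, 0.9]
grip_width: 60.0
finger_force: 0.0
```

```bash
python3 - <<'E'
from h import *
a=cams["scene"]["color"][60:235,130:285,::-1]
cv2.imwrite("pics/c2.png",cv2.resize(a,None,fx=3.4,fy=3.4,interpolation=2))
E
```

```text
(no output)
```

View pics/c2.png

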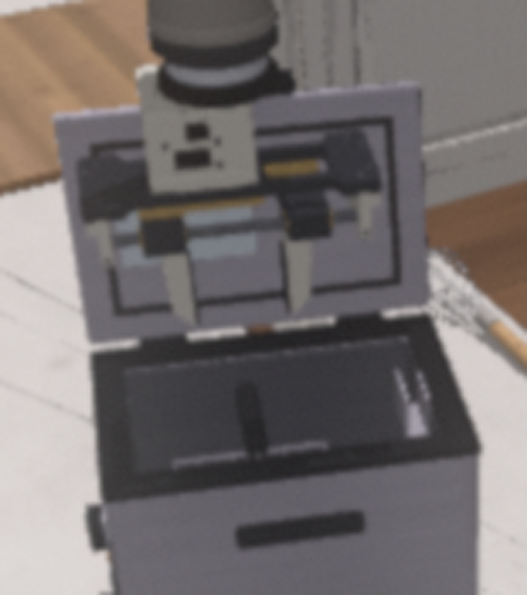

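The basket is standing in the vat with its grip upright at (250,415), and the lid is still open at about 1.75 rad. I'll close the fingers and go round the lid's front end, with the fingertips above z=330, to its outer side.

shift_gripper --moves '[[0,[0,-10,-55],0],[0,[0,-55,-82],0],[0,[0,-110,-82],0],[0,[0,-163,-82],0],[0,[0,-163,-82],0]]'

```text
time: 9.9
tool_pos: [351.3, 124.2, 510.1]
tcp_rot: [-3.14, 0.0, 1.249]
contact_force: [1.0, -0.1, 0.1]
grip_width: 14.7
finger_force: 0.0
```

shift_gripper --moves '[[0,[0,0,0],0],[0,[0,0,0],0],[0,[0,0,0],0]]'

```text
time: 10.28
tool_pos: [354.8, 123.3, 510.2]
tcp_rot: [-3.14, 0.0, 1.246]
contact_force: [-0.0, 0.2, 0.5]
grip_width: 0.3
finger_force: 0.0
```

```bash
python3 d.py 415 303 512 1.245
```

```text
delta [189.5  -0.4  -1.9] turn 0.001 len 189.6
```

shift_gripper --moves '[[0,[48,0,-2],0],[0,[96,0,-2],0],[0,[144,0,-2],0],[0,[190,0,-2],0],[0,[190,0,-2],0]]'

```text
time: 10.9
tool_pos: [415.7, 305.8, 511.1]
tcp_rot: [-3.14, 0.001, 1.249]
contact_force: [-0.0, -0.5, -0.9]
grip_width: 0.4
finger_force: 0.0
```

shift_gripper --moves '[[0,[0,40,0],0],[0,[0,80,0],0],[0,[0,125,0],0],[0,[0,125,0],0]]'

```text
time: 11.4
tool_pos: [535.6, 261.6, 511.1]
tcp_rot: [-3.14, 0.002, 1.243]
contact_force: [-0.8, -0.6, -0.9]
grip_width: 0.6
finger_force: 0.0
```

shift_gripper --moves '[[0,[-25,0,2],0],[0,[-50,0,4],0],[0,[-70,0,6],0],[0,[-85,0,6],0]]'

```text
time: 11.9
tool_pos: [505.0, 182.7, 507.4]
tcp_rot: [3.141, -0.002, 1.247]
contact_force: [0.5, 3.0, 2.3]
grip_width: 0.5
finger_force: 1.5
```

shift_gripper --moves '[[0,[-20,0,1.5],0],[0,[-39,0,3],0],[0,[-60,0,10],0],[0,[-79,0,19],0],[0,[-79,0,19],0]]'

```text
time: 12.52
tool_pos: [480.3, 106.9, 487.0]
tcp_rot: [-3.14, 0.002, 1.245]
contact_force: [0.5, -0.7, 0.4]
grip_width: 0.3
finger_force: 0.0
```

```bash
python3 - <<'E'
from h import *
a=cams["scene"]["color"][60:235,130:285,::-1]
cv2.imwrite("pics/c3.png",cv2.resize(a,None,fx=3.4,fy=3.4,interpolation=2))
E
```

```text
(no output)
```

View pics/c3.png

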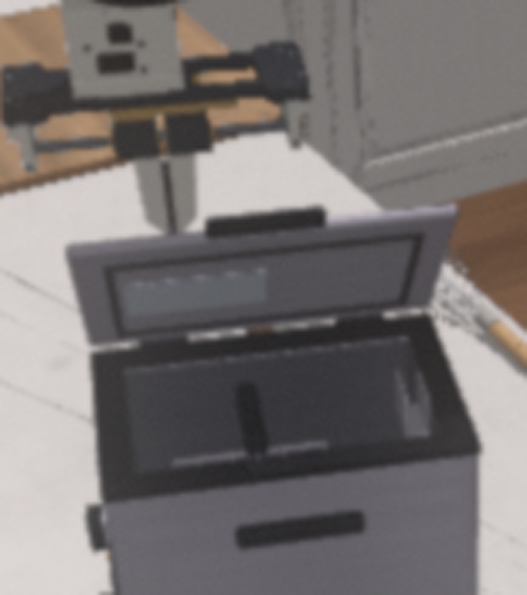

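The lid has swung to about 1 rad and follows the finger (tip at about (170,230)). I'll continue along the arc.

shift_gripper --moves '[[0,[-18,0,13],0],[0,[-34,0,27],0],[0,[-47,0,45],0],[0,[-58,0,63],0],[0,[-68,0,90],0]]'

```text
time: 13.25
tool_pos: [459.5, 44.0, 398.1]
tcp_rot: [3.139, -0.001, 1.248]
contact_force: [0.4, 0.5, 1.3]
grip_width: 0.3
finger_force: 0.5
```

shift_gripper --moves '[[0,[-3,0,13],0],[0,[-3,0,19],0],[0,[-3,0,22],0],[0,[-3,0,22],0]]'

```text
time: 13.75
tool_pos: [458.4, 41.3, 376.1]
tcp_rot: [3.141, -0.0, 1.247]
contact_force: [-0.2, -0.1, 0.3]
grip_width: 0.4
finger_force: 0.0
```

shift_gripper --moves '[[0,[0,0,2],0],[0,[0,0,4],0],[0,[0,0,4],0]]'

```text
time: 14.12
tool_pos: [458.3, 41.1, 372.2]
tcp_rot: [3.14, -0.0, 1.247]
contact_force: [-0.7, 0.2, 4.5]
grip_width: 0.5
finger_force: 2.2
```

shift_gripper --moves '[[0,[0,0,2],0],[0,[0,0,3],0],[0,[0,0,3],0]]'

```text
time: 14.5
tool_pos: [458.0, 41.1, 371.9]
tcp_rot: [3.138, -0.001, 1.247]
contact_force: [-9.6, 1.3, 27.2]
grip_width: 0.6
finger_force: 13.8
```

shift_gripper --moves '[[0,[0,0,2],0],[0,[0,0,2],0]]'

```text
time: 14.75
tool_pos: [457.8, 41.2, 371.7]
tcp_rot: [3.137, -0.001, 1.247]
contact_force: [-14.2, -0.9, 42.9]
grip_width: 0.5
finger_force: 21.6
```

The lid met a hard stop at tip z = 194, which is the height of the shut lid's raised middle. I'll lift away and check.

shift_gripper --moves '[[0,[0,0,-10],0],[0,[0,0,-60],0],[0,[0,0,-110],0],[0,[0,0,-110],0]]'

```text
time: 15.25
tool_pos: [458.5, 41.0, 480.1]
tcp_rot: [3.134, -0.002, 1.247]
contact_force: [-0.3, -0.6, -0.4]
grip_width: 0.3
finger_force: 0.0
```

shift_gripper --moves '[[0,[0,-50,-30],0],[0,[0,-80,-40],0],[0,[0,-80,-40],0],[0,[0,-80,-40],0],[0,[0,-80,-40],0]]'

```text
time: 15.88
tool_pos: [383.1, 66.2, 515.7]
tcp_rot: [-3.14, 0.001, 1.246]
contact_force: [0.3, -0.3, 0.7]
grip_width: 0.5
finger_force: 0.0
```

```bash
python3 - <<'E'
from h import *
a=cams["scene"]["color"][110:285,130:285,::-1];b=cams["top"]["color"][140:315,150:330,::-1]
cv2.imwrite("pics/c4.png",cv2.resize(np.hstack([a,b]),None,fx=2.35,fy=2.35,interpolation=2))
E
```

```text
(no output)
```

View pics/c4.png

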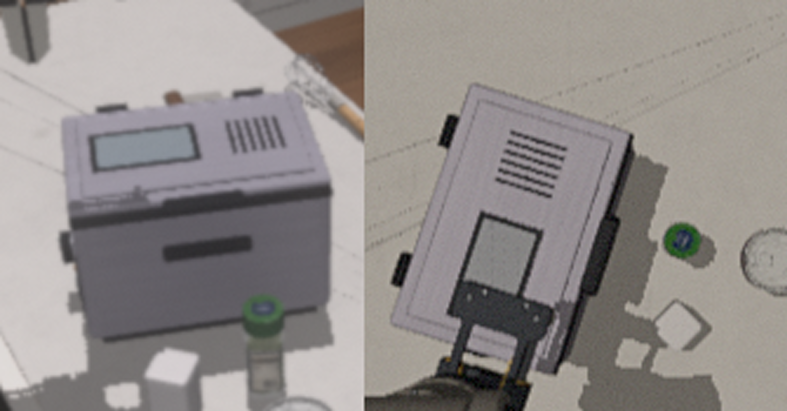

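The picture shows the lid lying flush on the rim, with its front edge at about (200,205). The jar (683,240), box (682,325) and tin have not moved, and the arm is clear of everything.

```bash
python3 -c "
from plant import bot
print(bot.close_job())"
```

```text
the job is handed in; nothing more can be done
None
```

The job is handed in: the basket was lifted off the hook, set flat on the vat floor and released, the lid is shut over it, and the salt box, spice jar and tin stayed where they were; the hand-in gave no pass or fail result.

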